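# Set out the bench for making up a solution

## Robot

A 7-joint arm with a two-finger parallel gripper is mounted at the origin on the work surface. World frame = base frame: x ahead of the robot, y to its left, z up, the work surface at z = 0. Lengths are in mm, angles in rad, forces in N, time in s.
With the tool pointing down it reaches from about 400 to 875 mm from the base axis. Payload 4.4 kg.
Tool frame: the origin (TCP) lies at the very end of the fingers, on their centre line; the grasp point (between the pads) lies 19 mm behind it; z points along the fingers, y is the direction in which the jaws open and shut (so a half turn about z gives the same grasp; the last joint's range is limited). The gripper opens to 85 mm and grips with 20 to 120 N. Pads are 22 mm wide; open, the fingers measure 114 mm over their backs; the gripper's body (76 mm by 85 mm) begins 54 mm behind the grasp point. The pads swing forward as they close: fully open they stand 13 mm farther back than shut.
Start: joints at [1.138, 0.628, 0.038, 1.517, -0.027, 0.996, -0.02], TCP at [233.138, -606.766, 231.313] pointing down, gripper open.
Joint ranges: [-3.06, 3.06], [-0.37, 2.12], [-1.25, 1.32], [0.18, 2.47], [-1.1, 4.24], [0.23, 1.98], [-2.94, 2.94]. Speed limits (rad/s): [2.57, 2.57, 3.14, 3.14, 3.14, 3.14, 3.14].

## Interface

Orientations are given as [roll, pitch, yaw] about the fixed x, y, z axes, in that order (R = Rz(yaw) Ry(pitch) Rx(roll)).
In Python, from cell import ctrl, eyes gives the robot as it stands.
- The arm moves only by the tool move_arm, never from a script. Its argument "increments" is a list of rows, each a list of 6 numbers: the shift along the tool's x, y, z in cm, then the turn, a rotation vector about the tool's x, y, z in degrees. In form: [[x, y, z, wx, wy, wz], ...]. A call has 1 to 20 rows; each row is the pose to reach, as a shift and turn from the pose commanded when the call began, along the tool's axes at that moment; what a row does not reach only later rows make up. A row lasts 1/10 s, in which the tool goes at most 50 mm and 8.59 degrees, less where a joint would pass 70% of its speed; a pose out of reach is approached as far as the arm can. A call with a gripper value outside its range is refused whole. "grip" is the opening, from -1 (shut) to 1 (fully open), set as the call begins (left out, the last holds). The fingers move at their own pace and stop on an object; the grip force is fixed at half the most. Time passes only in rows, so rows that repeat a pose let the fingers close. It gives the time, the measured TCP pose, the force and the opening at its end, in the units of the state.
- ctrl.read_state(): the state, without advancing time (a new reading comes with each control period).
- eyes.get_image(name): name is "side" or "top"; returns the picture (420x560x3 uint8, red, green, blue); there is no depth.
- eyes.calibration(name): a dict with "fx", "fy", "cx", "cy" (pixels), "pose" (4x4, takes a point from camera to world coordinates). Camera axes: x right, y up, looking along -z (the intrinsics and any distortion apply to the point x, -y, -z); pixel columns grow to the right and rows downward; lengths in mm; the calibration is good to about 2 mm. A picture is of the moment at which its call begins. calibration takes no time and is no camera call.
- ctrl.finish_job(): hands the job in, once; it reports no verdict.
The state is a dict: "clock": time; "qpos": joint angles; "qd": joint speeds; "tau": joint torques, N m; "eef_pos": TCP position; "tool_rot": TCP orientation; "force": force on the tool from outside, world axes, zero at the start; "torque": the same for the moment, N m; "width": finger opening in mm.
Only numpy, scipy, OpenCV 4.12 (cv2) and the standard library are available. Lean on these libraries where they do the work, as an engineer would, in place of code of your own. Each camera call takes 0.05 s, during which the arm holds its last target. There are 200 camera calls.

## Task

Set out the bench for making up a solution: stand the small beaker in the middle of the balance pan, the conical flask in the middle of the stirrer plate with the powder funnel sitting in its neck, and the reagent jar on the bench half-way between the balance pan and the stirrer plate, in line with both. Stand the water bottle on the bench on the stirrer's other side, the one away from the balance, in line with the middle of the plate and about 3 cm clear of the stirrer. Keep everything upright and leave the dropper bottle and the stack of dishes where they are.

Things in the scene. Friction and masses are not known exactly. Their poses are not given: they have to be found in the camera images.
- balance_pan (a point): Centre of the balance's pan, on its upper face, 60 mm above the bench. Low white box, 150 mm wide (y), 178 deep (x), 46 high, round steel pan 116 mm across, grey key panel and display facing the robot. Fixed. x to its back (away from the robot), y to its left, z up. Housing reaches 75 mm to either side of this point, 106 in front, 72 behind.
- stirrer_plate (a point): Centre of the magnetic stirrer's plate, on its upper face, 62 mm above the bench. Grey box, 120 mm wide (y), 148 deep (x), 56 high, round white plate 112 mm across, black panel with knob facing the robot. Fixed; beside the balance, left or right, 285-315 mm centre to centre. Axes as the balance. Housing reaches 60 mm to either side of this point, 83 in front, 65 behind.
- flask_mid (a point): Centre, half-way up, of the conical flask: clear glass, white writing band, 105 mm high, base 71 mm across, tapering to an upright open neck, 34 mm across outside, 28 inside, which is the top 28 mm (its middle 39 mm above this point). About 90 g, loose, upright on the bench. z along its axis, up.
- funnel_mid (a point): Centre, half-way up, of the powder funnel: white plastic, 64 mm high, 35 g. Upright collar 58 mm across (18 to 32 mm above this point), a cone, and a stem 20 mm across (lowest 30 mm). Starts parked upright, stem down, in a fixed clear stand 70 mm square, 60 high. In the flask its cone rests on the rim and this point is about 50 mm above the flask's centre. z up.
- beaker_mid (a point): Centre, half-way up, of the small beaker: off-white plastic, open, straight-sided, 47 mm across (50 mm at the rim, with a small pouring lip), 64 mm high, wall 2.5 mm. About 45 g, loose, upright on the bench. z along its axis, up.
- jar_mid (a point): Centre, half-way up, of the reagent jar: squat white plastic jar with a paper label and a wide white screw cap, 78 mm high, body 56 mm across, cap 54 mm across (19 to 39 mm above this point). About 160 g, loose, upright on the bench. z along its axis, up.
- bottle_mid (a point): Centre, half-way up, of the water bottle: tall, pale plastic, paper label, 150 mm high, body 54 mm across, narrow shoulders and a white screw cap 34 mm across (53 to 75 mm above this point). About 220 g, loose, upright on the bench. z along its axis, up.
- dropper_mid (a point): Centre, half-way up, of a bystander: small amber dropper bottle with a black cap and rubber bulb, 28 mm across, 78 mm high, loose and light. Not part of the job.
- petri_mid (a point): Centre, half-way up, of a bystander: a stack of four pale, translucent, closed culture dishes, 62 mm across, 56 mm high, loose and light. Not part of the job.

How it is judged (in metres and radians):
At the end, for the whole second after the job is handed in: Upright, released, still: beaker within 15 mm of pan centre; flask 12 mm of plate centre; funnel in its neck, 12 mm, lean < 0.25 rad; jar on bench between, 125-190 mm from both centres, level with each in x within 28 mm; bottle on far side, 100-136 mm from plate centre, level within 20 mm (horizontal distance between beaker_mid and balance_pan below 0.015 m and z of beaker_mid in the frame of balance_pan between 0.026 and 0.038 m and angle between each of beaker_mid, flask_mid, jar_mid, bottle_mid's own z axis and vertical below 0.1 rad and horizontal distance between flask_mid and stirrer_plate below 0.012 m and z of flask_mid in the frame of stirrer_plate between 0.046 and 0.059 m and horizontal distance between funnel_mid and flask_mid below 0.012 m and z of funnel_mid in the frame of flask_mid between 0.04 and 0.062 m and angle between funnel_mid's own z axis and vertical below 0.25 rad and horizontal distance between jar_mid and balance_pan between 0.125 and 0.19 m and horizontal distance between jar_mid and stirrer_plate between 0.125 and 0.19 m and x of jar_mid in the frame of balance_pan between -0.028 and 0.028 m and x of jar_mid in the frame of stirrer_plate between -0.028 and 0.028 m and height (world z) of jar_mid below 0.046 m and x of bottle_mid in the frame of stirrer_plate between -0.02 and 0.02 m and horizontal distance between bottle_mid and stirrer_plate between 0.1 and 0.136 m and horizontal distance between bottle_mid and balance_pan above 0.3 m and height (world z) of bottle_mid below 0.082 m and linear speed of each of beaker, flask, funnel, jar, bottle below 0.02 m/s); the robot touches nothing.
It fails at once if the flask, the beaker, the jar or the water bottle is tipped over (angle between any of flask_mid, beaker_mid, jar_mid, bottle_mid's own z axis and vertical above 0.6 rad).
It fails at once if the dropper bottle or the stack of dishes is shifted by more than 20 mm or knocked over (distance of any of dropper_mid, petri_mid from where it was at the start of the episode above 0.02 m or angle between any of dropper_mid, petri_mid's own z axis and vertical above 0.5 rad).
It also fails if it takes over 144 s, if anything falls off the work surface, if the arm or the gripper's body presses on something with over 40 N, if the wrist force passes 120 N, or if a joint passes its speed limit or range.

## Working session

There is one attempt and no reset: what is moved stays moved. The work goes in short steps, Python scripts to look and compute and a tool call to move; the robot and the scene stay as the last step left them, time stands still between calls to the robot, and variables do not carry over. Pictures are saved under pics/ and viewed, about 12 in all and at most 16, crops included, and the job is handed in when it is done.

Besides the shell and the picture viewer there is one more tool, called after ">>>" as name(argument=value, ...), one argument or row to a line, values as JSON. move_arm: Moves the arm, as the interface text tells. Its arguments: {"type":"object","properties":{"increments":{"type":"array","items":{"type":"array","items":{"type":"number"}}},"grip":{"type":"number"}},"required":["increments"]}

```bash
ls; mkdir -p pics
python3 - <<'E'
from cell import ctrl, eyes
import cv2,numpy as np
np.set_printoptions(suppress=True,precision=3)
for n in("top","side"):
    im=eyes.get_image(n); cv2.imwrite(f"pics/{n}0.png",cv2.resize(im[:,:,::-1],(800,600),interpolation=cv2.INTER_CUBIC)); print(eyes.calibration(n))
print(ctrl.read_state())
E
```

```text
pics
{'fx': 496.16565542306256, 'fy': 496.16565542306256, 'cx': 282.5232254721314, 'cy': 211.66406958303216, 'pose': array([[   0.004,    0.993,   -0.12 ,  379.133],
       [  -1.   ,    0.006,    0.016,    5.624],
       [   0.017,    0.12 ,    0.993, 1292.367],
       [   0.   ,    0.   ,    0.   ,    1.   ]])}
{'fx': 507.0652447423726, 'fy': 507.0652447423726, 'cx': 282.2895322785898, 'cy': 212.00884270309768, 'pose': array([[ -0.953,   0.235,  -0.192, 294.835],
       [ -0.303,  -0.727,   0.616, 709.489],
       [  0.005,   0.645,   0.764, 972.363],
       [  0.   ,   0.   ,   0.   ,   1.   ]])}
{'clock': 0.1, 'qpos': array([ 1.138,  0.629,  0.038,  1.518, -0.027,  0.996, -0.02 ]), 'qd': array([ 0.001, -0.002,  0.001, -0.001, -0.001,  0.001,  0.001]), 'tau': array([  0.004, -56.453,   1.231, -19.397,   0.011,   0.005,   0.   ]), 'eef_pos': array([ 232.921, -606.245,  230.47 ]), 'tool_rot': array([-3.14 ,  0.   ,  0.367]), 'force': array([-0.058, -0.674,  0.56 ]), 'torque': array([-0.   ,  0.001, -0.036]), 'width': 85.03339412760846}
```

View pics/top0.png

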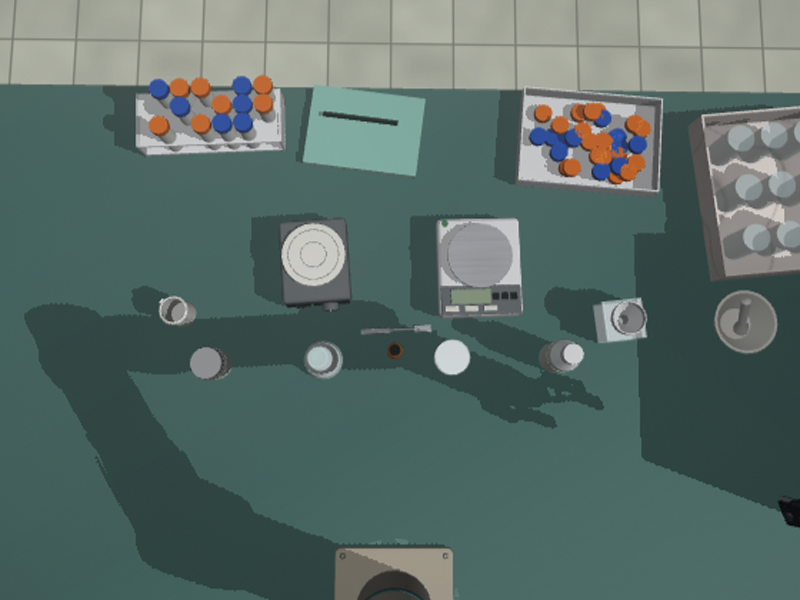

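View pics/side0.png

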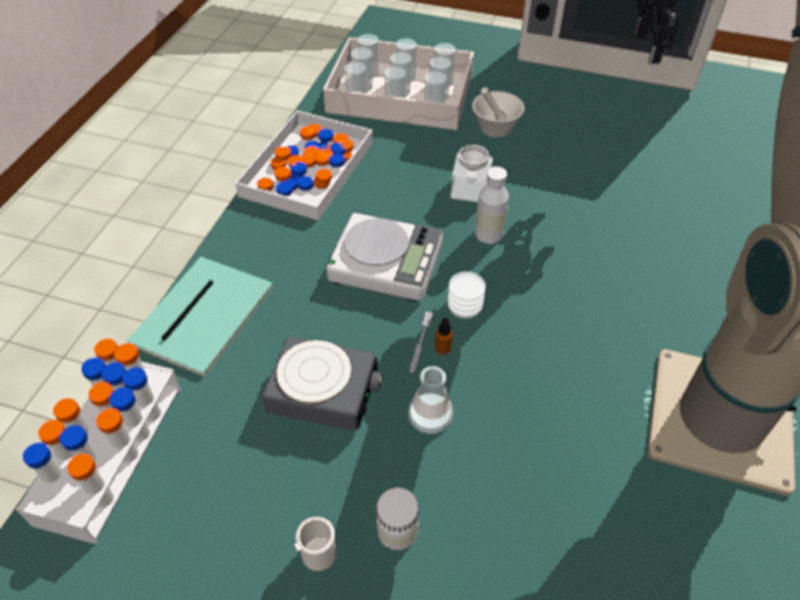

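The top view shows the stirrer plate at (314,254), pan (480,254), beaker (176,311), jar (209,363), flask (322,360), dropper (395,350), dishes (452,357), bottle cap (572,354) and funnel (630,318). The stirrer is left (+y) of the balance. I'll enlarge for accuracy.

```bash
cat > h.py <<'E'
from cell import ctrl, eyes
import cv2,numpy as np
np.set_printoptions(suppress=True,precision=1)
def ray(n,u,v):
    c=eyes.calibration(n); d=np.array([(u-c['cx'])/c['fx'],-(v-c['cy'])/c['fy'],-1.]); P=np.array(c['pose']); return P[:3,3],P[:3,:3]@d
def at(n,u,v,z):
    o,d=ray(n,u,v); return o+d*(z-o[2])/d[2]
def px(n,p):
    c=eyes.calibration(n); P=np.array(c['pose']); q=P[:3,:3].T@(np.array(p,float)-P[:3,3]); return np.array([c['cx']+c['fx']*q[0]/-q[2],c['cy']-c['fy']*q[1]/-q[2]])
def crop(n,x,y,w,h,s,f,im=None):
    im=eyes.get_image(n) if im is None else im
    cv2.imwrite(f"pics/{f}.png",cv2.resize(im[y:y+h,x:x+w,::-1],None,fx=s,fy=s,interpolation=cv2.INTER_CUBIC))
    return im
E
python3 - <<'E'
from h import *
im=crop("top",100,145,200,130,4,"c1")
crop("top",270,145,200,130,4,"c2",im)
E
```

```text
(no output)
```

View pics/c1.png

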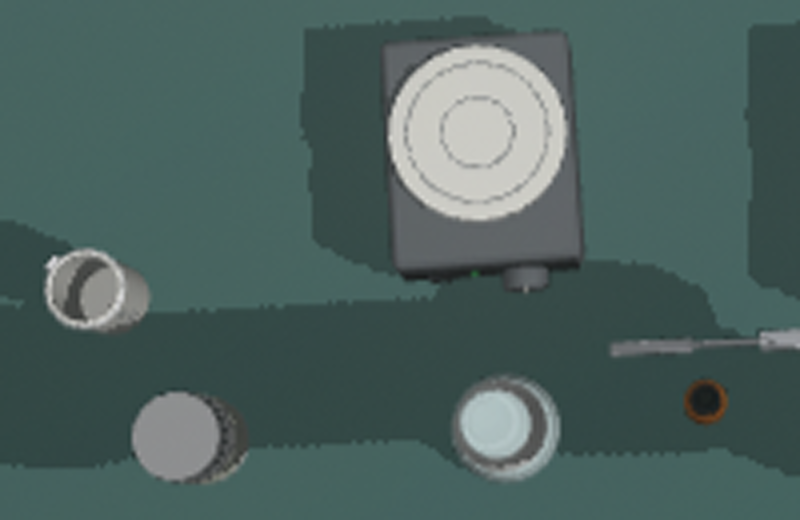

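View pics/c2.png

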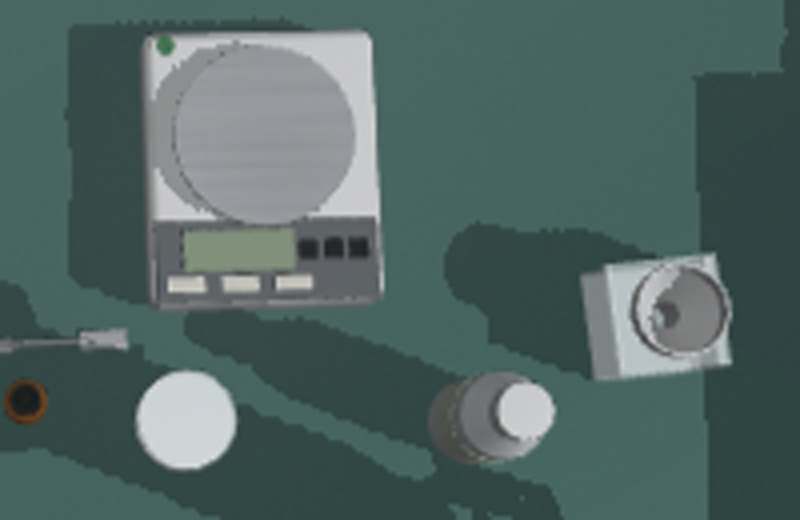

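The crops show the plate at (478,132), beaker rim (86,289), jar top (177,436), flask base (506,428) and dropper (706,401). In the second crop the pan is at (265,134), bottle cap (525,410), funnel rim (682,309) and dishes (186,420).

Run:
```python
from h import *
def c1(x,y,z): return at("top",100+(x+.5)/4-.5,145+(y+.5)/4-.5,z)
def c2(x,y,z): return at("top",270+(x+.5)/4-.5,145+(y+.5)/4-.5,z)
T=dict(plate=c1(478,132,62),pan=c2(265,134,60),beaker=c1(86,289,64),jar=c1(177,436,78),flask=c1(506,428,4),dropper=c1(706,401,78),bottle=c2(525,410,150),funnel=c2(682,309,92),petri=c2(186,420,56))
for k,p in T.items(): print(k,p,'side800',px("side",p)/.7)
print('stirrer back edge',c1(385,45,56),c1(568,33,56),'right edge',c1(568,33,56),c1(581,262,56))
print('bal back',c2(150,32,46),c2(372,32,46),'right',c2(372,32,46),c2(382,296,46))
print('stand top',c2(607,264,60),c2(714,253,60),c2(731,364,60))
```

```text
plate [613.4 145.4  62. ] side800 [313.2 370.1]
pan [ 614.6 -148.8   60. ] side800 [375.6 240.7]
beaker [512.5 385.6  64. ] side800 [315.  534.8]
jar [421.5 322.4  78. ] side800 [397.1 506.5]
flask [430.2 130.2   4. ] side800 [430.1 413.8]
dropper [444.3   1.3  78. ] side800 [446. 320.]
bottle [ 436.6 -286.5  150. ] side800 [496.1 173.5]
funnel [ 501.7 -399.2   92. ] side800 [473.1 154.1]
petri [434.1 -98.4  56. ] side800 [466.8 285.8]
stirrer back edge [670.1 206.1  56. ] [678.8  90.2  56. ] right edge [678.8  90.2  56. ] [532.2  80.1  56. ]
bal back [683.3 -77.2  46. ] [ 684.4 -220.2   46. ] right [ 684.4 -220.2   46. ] [ 513.5 -223.9   46. ]
stand top [ 533.1 -363.5   60. ] [ 540.5 -431.4   60. ] [ 470.5 -439.6   60. ]
```

>>> move_arm(
  increments=[
    [3, -2.2, 0, 0, 0, 3],
    [8, -6, 0, 0, 0, 8],
    [12, -9, 0, 0, 0, 14],
    [16, -12, 0, 0, 0, 21],
    [20, -15, 0, 0, 0, 21],
    [24, -18, 0, 0, 0, 21],
    [27, -20, 0, 0, 0, 21],
    [29, -21.5, 0, 0, 0, 21],
    [30.5, -22.55, 0, 0, 0, 21],
    [30.5, -22.55, 0, 0, 0, 21],
    [30.5, -22.55, 0, 0, 0, 21],
    [30.5, -22.55, 0, 0, 0, 21],
  ],
  grip=1,
)

```text
clock: 1.35
eef_pos: [436.0, -288.4, 231.3]
tool_rot: [3.141, 0.001, -0.002]
force: [-0.4, -0.6, -0.2]
width: 85.4
```

>>> move_arm(
  increments=[
    [0, -0.1, 3, 0, 0, 0],
    [0, -0.15, 6, 0, 0, 0],
    [0, -0.15, 9, 0, 0, 0],
    [0, -0.15, 10.5, 0, 0, 0],
    [0, -0.15, 11, 0, 0, 0],
    [0, -0.15, 11, 0, 0, 0],
  ],
)

```text
clock: 1.95
eef_pos: [436.1, -286.3, 120.9]
tool_rot: [-3.141, 0.001, -0.002]
force: [0.2, -0.1, 0.4]
width: 85.3
```

>>> move_arm(
  increments=[
    [0, 0, 0, 0, 0, 0],
    [0, 0, 0, 0, 0, 0],
    [0, 0, 0, 0, 0, 0],
    [0, 0, 0, 0, 0, 0],
    [0, 0, 0, 0, 0, 0],
    [0, 0, 0, 0, 0, 0],
    [0, 0, 0, 0, 0, 0],
    [0, 0, 0, 0, 0, 0],
  ],
  grip=-1,
)

```text
clock: 2.75
eef_pos: [437.7, -285.9, 122.2]
tool_rot: [3.14, -0.002, 0.0]
force: [0.1, -0.1, 6.0]
width: 32.7
```

>>> move_arm(
  increments=[
    [0, 0, -2, 0, 0, 0],
    [0, 0, -5, 0, 0, 0],
    [0, 0, -8, 0, 0, 0],
    [0, 0, -10, 0, 0, 0],
    [0, 0, -11, 0, 0, 0],
    [0, 0, -11, 0, 0, 0],
    [0, 0, -11, 0, 0, 0],
  ],
)

```text
clock: 3.45
eef_pos: [436.4, -284.9, 230.4]
tool_rot: [-3.141, 0.001, 0.0]
force: [0.9, 0.5, -2.6]
width: 32.6
```

>>> move_arm(
  increments=[
    [0.5, -1.5, 0, 0, 0, 0],
    [1.5, -4.5, 0, 0, 0, 0],
    [2.7, -8.5, 0, 0, 0, 0],
    [4, -13, 0, 0, 0, 0],
    [5.4, -17.5, 0, 0, 0, 0],
    [6.8, -22, 0, 0, 0, 0],
    [8.1, -26.5, 0, 0, 0, 0],
    [9.5, -31, 0, 0, 0, 0],
    [10.9, -35.5, 0, 0, 0, 0],
    [12.3, -40, 0, 0, 0, 0],
    [13.6, -44.5, 0, 0, 0, 0],
    [14.9, -48.5, 0, 0, 0, 0],
    [15.9, -51.7, 0, 0, 0, 0],
    [16.5, -53.8, 0, 0, 0, 0],
    [16.8, -54.9, 0, 0, 0, 0],
    [16.8, -54.9, 0, 0, 0, 0],
    [16.8, -54.9, 0, 0, 0, 0],
    [16.8, -54.9, 0, 0, 0, 0],
  ],
)

```text
clock: 5.25
eef_pos: [604.8, 261.2, 231.1]
tool_rot: [3.14, 0.001, -0.002]
force: [0.6, -0.3, -1.6]
width: 32.1
```

Run:
```python
from h import *
s=ctrl.read_state(); print(s['eef_pos'],s['force'],s['width'],s['clock'])
im=eyes.get_image("side"); cv2.imwrite("pics/s1.png",cv2.resize(im[:,:,::-1],(800,600)))
```

```text
[604.8 261.2 231.1] [ 0.6 -0.3 -1.6] 32.09590739362485 5.25
```

View pics/s1.png

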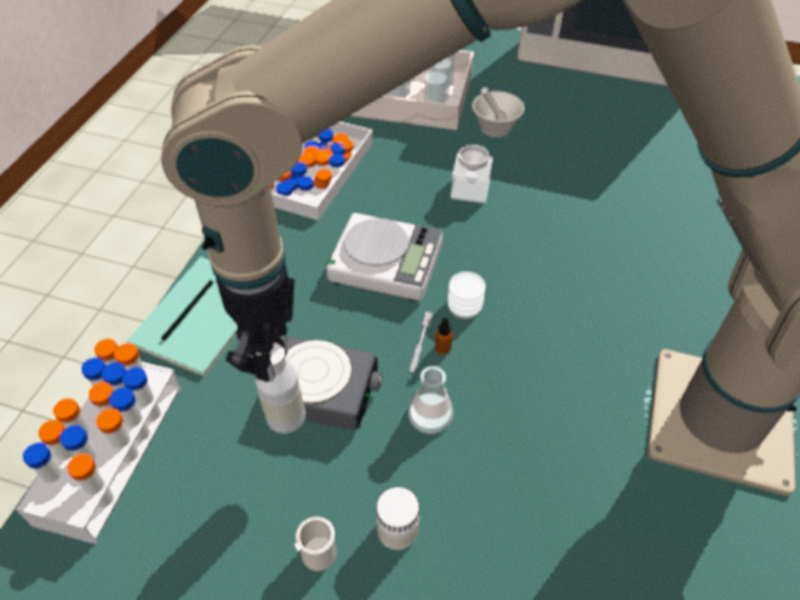

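The bottle hangs upright at about (283,390), over the target spot beside the stirrer. Lowering it.

>>> move_arm(
  increments=[
    [0, -0.1, 2, 0, 0, 0],
    [0, -0.2, 5, 0, 0, 0],
    [0, -0.2, 8, 0, 0, 0],
    [0, -0.2, 9.8, 0, 0, 0],
    [0, -0.2, 10.5, 0, 0, 0],
    [0, -0.2, 10.8, 0, 0, 0],
    [0, -0.2, 10.9, 0, 0, 0],
    [0, -0.2, 10.9, 0, 0, 0],
    [0, -0.2, 10.9, 0, 0, 0],
  ],
)

```text
clock: 6.2
eef_pos: [605.5, 265.9, 123.5]
tool_rot: [-3.141, -0.002, 0.0]
force: [0.5, -1.0, -1.0]
width: 32.9
```

>>> move_arm(
  increments=[
    [0, 0, 0, 0, 0, 0],
    [0, 0, 0, 0, 0, 0],
    [0, 0, 0, 0, 0, 0],
    [0, 0, 0, 0, 0, 0],
    [0, 0, 0, 0, 0, 0],
    [0, 0, 0, 0, 0, 0],
    [0, 0, -3, 0, 0, 0],
    [0, 0, -7, 0, 0, 0],
    [0, 0, -10, 0, 0, 0],
    [0, 0, -11, 0, 0, 0],
    [0, 0, -11, 0, 0, 0],
  ],
  grip=1,
)

```text
clock: 7.3
eef_pos: [605.7, 266.0, 233.9]
tool_rot: [-3.14, -0.003, 0.0]
force: [0.0, 0.9, -0.1]
width: 85.3
```

>>> move_arm(
  increments=[
    [-2, 1.5, 0, 0, 0, 0],
    [-5, 4, 0, 0, 0, 0],
    [-8.5, 6.6, 0, 0, 0, 0],
    [-12, 9.3, 0, 0, 0, 0],
    [-15, 11.6, 0, 0, 0, 0],
    [-17, 13.1, 0, 0, 0, 0],
    [-17.55, 13.55, 0, 0, 0, 0],
    [-17.55, 13.55, 0, 0, 0, 0],
    [-17.55, 13.55, 0, 0, 0, 0],
    [-17.55, 13.55, 0, 0, 0, 0],
  ],
)

```text
clock: 8.3
eef_pos: [430.5, 131.0, 232.0]
tool_rot: [-3.141, -0.0, 0.001]
force: [-0.0, 0.0, -0.1]
width: 85.8
```

Run:
```python
from h import *
for i in range(3):
  s=ctrl.read_state(); print(s['eef_pos'],s['clock'])
crop("side",150,180,200,200,3,"s2")
print([(px("side",p)-[150,180])*3 for p in ([430,130,105],[430,130,0],[605,265,150],[605,265,0])])
```

```text
[430.5 131.  232. ] 8.3
[430.5 131.  232. ] 8.3
[430.5 131.  232. ] 8.3
[array([458.5, 251.2]), array([453.3, 331.6]), array([135.7, 308.9]), array([162.3, 423. ])]
```

View pics/s2.png

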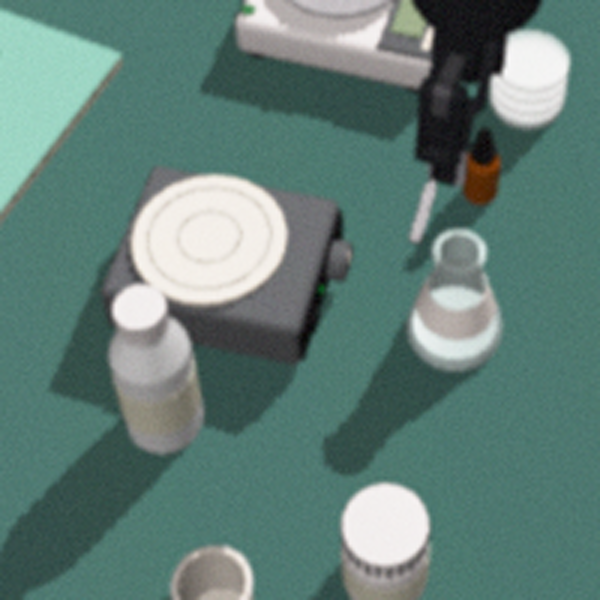

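The bottle stands upright (cap at (140,308), prediction (136,309)) and the flask neck at (460,248) matches to about 1 mm. Grasping the neck.

>>> move_arm(
  increments=[
    [0, 0, 3, 0, 0, 0],
    [0, 0, 7, 0, 0, 0],
    [0, 0, 11, 0, 0, 0],
    [0, 0, 14, 0, 0, 0],
    [0, 0, 15.5, 0, 0, 0],
    [0, 0, 15.9, 0, 0, 0],
    [0, 0, 15.9, 0, 0, 0],
    [0, 0, 15.9, 0, 0, 0],
  ],
)

```text
clock: 9.15
eef_pos: [430.2, 130.5, 73.9]
tool_rot: [-3.141, -0.002, 0.0]
force: [-0.4, 0.2, 0.4]
width: 85.6
```

>>> move_arm(
  increments=[
    [0, 0, 0, 0, 0, 0],
    [0, 0, 0, 0, 0, 0],
    [0, 0, 0, 0, 0, 0],
    [0, 0, 0, 0, 0, 0],
    [0, 0, 0, 0, 0, 0],
    [0, 0, 0, 0, 0, 0],
    [0, 0, 0, 0, 0, 0],
    [0, 0, 0, 0, 0, 0],
  ],
  grip=-1,
)

```text
clock: 9.95
eef_pos: [429.7, 130.1, 74.0]
tool_rot: [-3.141, -0.001, 0.0]
force: [0.0, -0.9, 6.1]
width: 32.4
```

>>> move_arm(
  increments=[
    [0, 0, -2, 0, 0, 0],
    [0, 0, -5, 0, 0, 0],
    [0, 0, -8, 0, 0, 0],
    [0, 0, -10.5, 0, 0, 0],
    [0, 0, -12, 0, 0, 0],
    [0, 0, -12, 0, 0, 0],
    [0, 0, -12, 0, 0, 0],
    [0, 0, -12, 0, 0, 0],
  ],
)

```text
clock: 10.75
eef_pos: [428.6, 129.8, 192.4]
tool_rot: [3.141, 0.002, 0.0]
force: [0.2, -0.3, -1.0]
width: 32.5
```

>>> move_arm(
  increments=[
    [1, -0.1, 0, 0, 0, 0],
    [3, -0.3, 0, 0, 0, 0],
    [6, -0.5, 0, 0, 0, 0],
    [9.5, -0.8, 0, 0, 0, 0],
    [13, -1.1, 0, 0, 0, 0],
    [16, -1.4, 0, 0, 0, 0],
    [17.8, -1.5, 0, 0, 0, 0],
    [18.3, -1.5, 0, 0, 0, 0],
    [18.3, -1.5, 0, 0, 0, 0],
    [18.3, -1.5, 0, 0, 0, 0],
    [18.3, -1.5, 0, 0, 0, 0],
  ],
)

```text
clock: 11.85
eef_pos: [611.3, 145.2, 193.2]
tool_rot: [3.142, 0.001, 0.001]
force: [0.5, 0.2, 0.3]
width: 32.4
```

Run:
```python
from h import *
s=ctrl.read_state(); print(s['eef_pos'],s['force'],s['clock'])
im=crop("side",130,180,200,200,3,"s3")
for p in ([612,145,120+105],[612,145,120],[613.4,145.4,62]): print((px("side",p)-[130,180])*3)
```

```text
[611.3 145.2 193.2] [0.5 0.2 0.3] 11.85
[247.3  91.8]
[262.3 189.4]
[267.7 237.2]
```

View pics/s3.png

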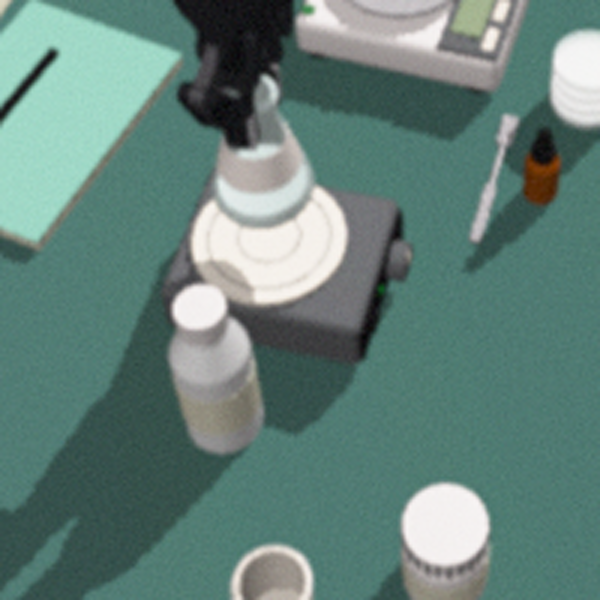

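The flask hangs upright, with its base at (264,190), as predicted over the plate centre. Lowering and releasing.

>>> move_arm(
  increments=[
    [0.1, 0, 1.5, 0, 0, 0],
    [0.1, 0, 3.5, 0, 0, 0],
    [0.1, 0, 4.8, 0, 0, 0],
    [0.1, 0, 5.3, 0, 0, 0],
    [0.1, 0, 5.6, 0, 0, 0],
    [0.1, 0, 5.65, 0, 0, 0],
    [0.1, 0, 5.65, 0, 0, 0],
    [0.1, 0, 5.65, 0, 0, 0],
  ],
)

```text
clock: 12.7
eef_pos: [613.9, 145.2, 137.5]
tool_rot: [-3.141, -0.001, 0.0]
force: [0.1, -0.3, -1.0]
width: 32.5
```

>>> move_arm(
  increments=[
    [0, 0, 0, 0, 0, 0],
    [0, 0, 0, 0, 0, 0],
    [0, 0, 0, 0, 0, 0],
    [0, 0, 0, 0, 0, 0],
    [0, 0, 0, 0, 0, 0],
    [0, 0, 0, 0, 0, 0],
    [0, 0, -3, 0, 0, 0],
    [0, 0, -7, 0, 0, 0],
    [0, 0, -10, 0, 0, 0],
    [0, 0, -11, 0, 0, 0],
    [0, 0, -11, 0, 0, 0],
  ],
  grip=1,
)

```text
clock: 13.8
eef_pos: [614.2, 145.4, 248.3]
tool_rot: [-3.141, -0.003, 0.0]
force: [0.4, 0.4, -0.6]
width: 85.3
```

>>> move_arm(
  increments=[
    [-1, -2, 0, 0, 0, 0],
    [-2.5, -6, 0, 0, 0, 0],
    [-4.5, -10.5, 0, 0, 0, 0],
    [-6.4, -15, 0, 0, 0, 0],
    [-8.3, -19.5, 0, 0, 0, 0],
    [-9.6, -22.8, 0, 0, 0, 0],
    [-10.15, -24, 0, 0, 0, 0],
    [-10.15, -24, 0, 0, 0, 0],
    [-10.15, -24, 0, 0, 0, 0],
    [-10.15, -24, 3, 0, 0, 0],
    [-10.15, -24, 7, 0, 0, 0],
    [-10.15, -24, 11, 0, 0, 0],
    [-10.15, -24, 14, 0, 0, 0],
    [-10.15, -24, 15, 0, 0, 0],
    [-10.15, -24, 15, 0, 0, 0],
  ],
)

```text
clock: 15.3
eef_pos: [512.4, 382.4, 95.5]
tool_rot: [3.139, 0.002, -0.003]
force: [-0.2, 0.8, 0.3]
width: 85.2
```

Run:
```python
from h import *
s=ctrl.read_state(); print(s['eef_pos'],s['force'],s['clock'])
im=crop("top",70,145,200,130,4,"t3")
q=lambda *p:(px("top",p)-[70,145])*4
print(q(613.4,145.4,167),q(512.5,385.6,64),q(605,265,150),q(*s['eef_pos']))
```

```text
[512.4 382.4  95.5] [-0.2  0.8  0.3] 15.3
[576.5  96.1] [204.5 287.5] [374.1 114.8] [193.9 282. ]
```

View pics/t3.png

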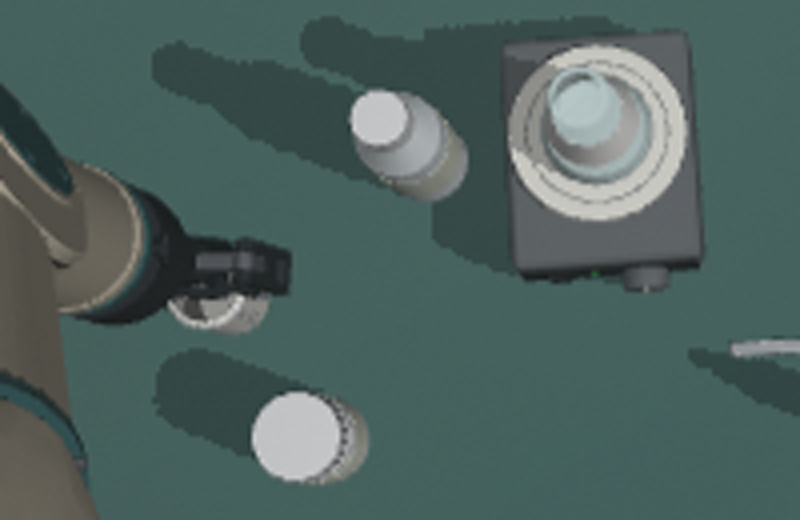

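The flask is centred on the plate (rim (577,96), base (597,130), as predicted), and the bottle is upright in place. The gripper is over the beaker, slightly low in y, which I correct on the way down.

>>> move_arm(
  increments=[
    [0, -0.3, 0, 0, 0, 0],
    [0, -0.3, 2, 0, 0, 0],
    [0, -0.3, 4.5, 0, 0, 0],
    [0, -0.3, 6.3, 0, 0, 0],
    [0, -0.3, 7.1, 0, 0, 0],
    [0, -0.3, 7.1, 0, 0, 0],
    [0, -0.3, 7.1, 0, 0, 0],
  ],
)

```text
clock: 16.05
eef_pos: [512.8, 388.8, 27.3]
tool_rot: [-3.14, -0.002, 0.0]
force: [0.2, -0.6, 0.4]
width: 85.4
```

>>> move_arm(
  increments=[
    [0, 0, 0, 0, 0, 0],
    [0, 0, 0, 0, 0, 0],
    [0, 0, 0, 0, 0, 0],
    [0, 0, 0, 0, 0, 0],
    [0, 0, 0, 0, 0, 0],
    [0, 0, 0, 0, 0, 0],
    [0, 0, 0, 0, 0, 0],
  ],
  grip=-1,
)

```text
clock: 16.75
eef_pos: [512.5, 388.6, 26.8]
tool_rot: [-3.141, -0.001, 0.0]
force: [-0.2, -0.6, 5.2]
width: 45.4
```

>>> move_arm(
  increments=[
    [0, 0, -2, 0, 0, 0],
    [0, 0, -5, 0, 0, 0],
    [0, 0, -9, 0, 0, 0],
    [0, 0, -13, 0, 0, 0],
    [0, 0, -17, 0, 0, 0],
    [0, 0, -20.5, 0, 0, 0],
    [0, 0, -22, 0, 0, 0],
    [0, 0, -22, 0, 0, 0],
    [0, 0, -22, 0, 0, 0],
  ],
)

```text
clock: 17.65
eef_pos: [511.2, 387.8, 245.0]
tool_rot: [3.141, 0.001, 0.0]
force: [0.1, -0.5, -1.2]
width: 45.2
```

>>> move_arm(
  increments=[
    [0.3, 1.5, 0, 0, 0, 0],
    [0.9, 4.5, 0, 0, 0, 0],
    [1.7, 9, 0, 0, 0, 0],
    [2.6, 13.5, 0, 0, 0, 0],
    [3.4, 18, 0, 0, 0, 0],
    [4.3, 22.5, 0, 0, 0, 0],
    [5.1, 27, 0, 0, 0, 0],
    [6, 31.5, 0, 0, 0, 0],
    [6.9, 36, 0, 0, 0, 0],
    [7.7, 40.5, 0, 0, 0, 0],
    [8.6, 45, 0, 0, 0, 0],
    [9.4, 49.5, 0, 0, 0, 0],
    [9.9, 52.3, 0, 0, 0, 0],
    [10.2, 53.6, 0, 0, 0, 0],
    [10.2, 53.6, 0, 0, 0, 0],
    [10.2, 53.6, 0, 0, 0, 0],
    [10.2, 53.6, 0, 0, 0, 0],
  ],
)

```text
clock: 19.35
eef_pos: [613.9, -144.9, 245.5]
tool_rot: [-3.14, 0.001, 0.004]
force: [-0.1, 0.8, -1.1]
width: 45.2
```

>>> move_arm(
  increments=[
    [0, 0, 2, 0, 0, 0],
    [0, 0, 5, 0, 0, 0],
    [0, 0, 8, 0, 0, 0],
    [0, 0, 10.5, 0, 0, 0],
    [0, 0, 12, 0, 0, 0],
    [0, 0, 12, 0, 0, 0],
    [0, 0, 12, 0, 0, 0],
    [0, 0, 12, 0, 0, 0],
  ],
)

```text
clock: 20.15
eef_pos: [615.2, -147.8, 127.4]
tool_rot: [3.141, -0.003, 0.001]
force: [-0.1, -0.5, -1.2]
width: 45.0
```

>>> move_arm(
  increments=[
    [0, 0.1, 1.5, 0, 0, 0],
    [0, 0.1, 3, 0, 0, 0],
    [0, 0.1, 3.7, 0, 0, 0],
    [0, 0.1, 3.95, 0, 0, 0],
    [0, 0.1, 3.95, 0, 0, 0],
    [0, 0.1, 3.95, 0, 0, 0],
  ],
)

```text
clock: 20.75
eef_pos: [612.8, -148.5, 86.7]
tool_rot: [-3.141, 0.002, 0.0]
force: [-3.7, 1.1, 8.4]
width: 44.8
```

>>> move_arm(
  increments=[
    [0, 0, 0, 0, 0, 0],
    [0, 0, 0, 0, 0, 0],
    [0, 0, 0, 0, 0, 0],
    [0, 0, 0, 0, 0, 0],
    [0, 0, 0, 0, 0, 0],
    [0, 0, 0, 0, 0, 0],
    [0, 0, -3, 0, 0, 0],
    [0, 0, -7, 0, 0, 0],
    [0, 0, -11, 0, 0, 0],
    [0, 0, -14, 0, 0, 0],
    [0, 0, -15, 0, 0, 0],
    [0, 0, -15, 0, 0, 0],
  ],
  grip=1,
)

```text
clock: 21.95
eef_pos: [614.7, -149.0, 237.7]
tool_rot: [3.141, -0.003, 0.0]
force: [0.2, 0.4, -0.2]
width: 85.4
```

>>> move_arm(
  increments=[
    [-1, 2, 0, 0, 0, 0],
    [-2.7, 6, 0, 0, 0, 0],
    [-4.7, 10.5, 0, 0, 0, 0],
    [-6.8, 15, 0, 0, 0, 0],
    [-8.8, 19.5, 0, 0, 0, 0],
    [-10.5, 23.3, 0, 0, 0, 0],
    [-11.3, 25, 0, 0, 0, 0],
    [-11.3, 25, 0, 0, 0, 0],
    [-11.3, 25, 3, 0, 0, 0],
    [-11.3, 25, 6, 0, 0, 0],
    [-11.3, 25, 8.5, 0, 0, 0],
    [-11.3, 25, 10, 0, 0, 0],
    [-11.3, 25, 10, 0, 0, 0],
    [-11.3, 25, 10, 0, 0, 0],
  ],
)

```text
clock: 23.35
eef_pos: [502.0, -398.0, 136.6]
tool_rot: [-3.141, -0.001, 0.002]
force: [-0.1, -0.3, 0.1]
width: 85.3
```

Run:
```python
from h import *
s=ctrl.read_state(); print(s['eef_pos'],s['force'],s['clock'])
a=crop("side",230,80,133,180,3,"a"); b=crop("top",290,145,133,130,3,"b")
A=cv2.imread("pics/a.png");B=cv2.imread("pics/b.png")
C=np.zeros((540,798,3),np.uint8);C[:,:399]=A;C[:390,399:]=B;cv2.imwrite("pics/ab.png",C)
q=lambda *p:(px("side",p)-[230,80])*3
r=lambda *p:(px("top",p)-[290,145])*3+[399,0]
for p in ([614.6,-148.8,124],[614.6,-148.8,60],[501.7,-399.2,92],[501.7,-399.2,80],s['eef_pos']): print(p,q(*p),r(*p))
```

```text
[ 502.  -398.   136.6] [-0.1 -0.3  0.1] 23.35
[614.6, -148.8, 124] [ 96.9 209.7] [546.4  84.3]
[614.6, -148.8, 60] [ 98.7 265.5] [536.6  99.3]
[501.7, -399.2, 92] [303.6  83.7] [849.4 230.6]
[501.7, -399.2, 80] [302.5  94.1] [844.6 232. ]
[ 502.  -398.   136.6] [306.9  44.4] [866.8 224.5]
```

View pics/ab.png

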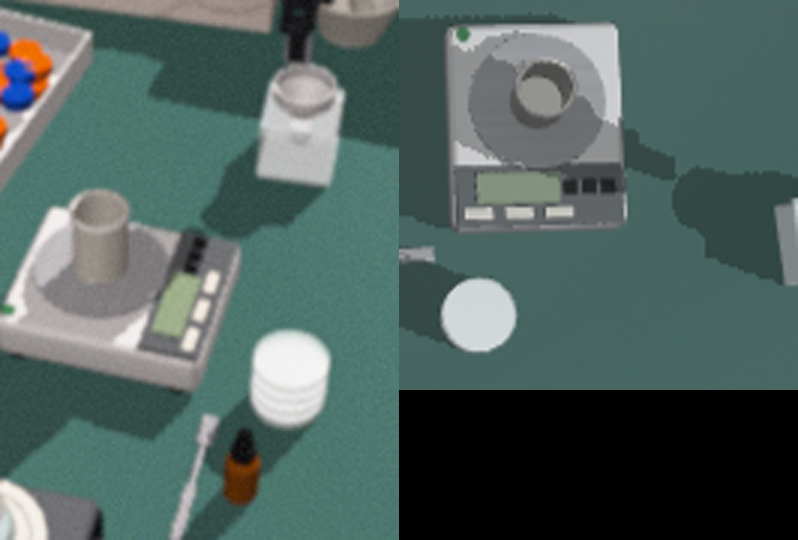

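The beaker stands on the pan (rim (99,208) against predicted (97,210)), and the funnel rim at (305,83) matches z≈92. Grasping the collar.

>>> move_arm(
  increments=[
    [0, 0.1, 2, 0, 0, 0],
    [0, 0.1, 4, 0, 0, 0],
    [0, 0.1, 6, 0, 0, 0],
    [0, 0.1, 6.8, 0, 0, 0],
    [0, 0.1, 6.8, 0, 0, 0],
    [0, 0.1, 6.8, 0, 0, 0],
  ],
)

```text
clock: 24.05
eef_pos: [501.7, -400.5, 69.5]
tool_rot: [3.14, -0.002, 0.0]
force: [0.1, -0.3, 0.5]
width: 85.2
```

>>> move_arm(
  increments=[
    [0, 0, 0, 0, 0, 0],
    [0, 0, 0, 0, 0, 0],
    [0, 0, 0, 0, 0, 0],
    [0, 0, 0, 0, 0, 0],
    [0, 0, 0, 0, 0, 0],
    [0, 0, 0, 0, 0, 0],
    [0, 0, 0, 0, 0, 0],
  ],
  grip=-1,
)

```text
clock: 24.75
eef_pos: [501.9, -402.5, 70.3]
tool_rot: [3.137, -0.003, -0.001]
force: [-0.2, -2.0, 4.0]
width: 55.8
```

>>> move_arm(
  increments=[
    [0, 0, -1, 0, 0, 0],
    [0, 0, -3, 0, 0, 0],
    [0, 0, -6, 0, 0, 0],
    [0, 0, -10, 0, 0, 0],
    [0, 0, -14, 0, 0, 0],
    [0, 0, -18, 0, 0, 0],
    [0, 0, -21, 0, 0, 0],
    [0, 0, -22, 0, 0, 0],
    [0, 0, -22, 0, 0, 0],
    [0, 0, -22, 0, 0, 0],
  ],
)

```text
clock: 25.75
eef_pos: [500.3, -399.0, 287.0]
tool_rot: [-3.14, 0.002, 0.0]
force: [-1.1, 0.0, -1.0]
width: 55.5
```

>>> move_arm(
  increments=[
    [0.3, -1.5, 0, 0, 0, 0],
    [0.9, -4.5, 0, 0, 0, 0],
    [1.8, -9, 0, 0, 0, 0],
    [2.8, -13.5, 0, 0, 0, 0],
    [3.7, -18, 0, 0, 0, 0],
    [4.6, -22.5, 0, 0, 0, 0],
    [5.5, -27, 0, 0, 0, 0],
    [6.5, -31.5, 0, 0, 0, 0],
    [7.4, -36, 0, 0, 0, 0],
    [8.3, -40.5, 0, 0, 0, 0],
    [9.2, -45, 0, 0, 0, 0],
    [10.2, -49.5, 0, 0, 0, 0],
    [10.9, -53, 0, 0, 0, 0],
    [11.2, -54.5, 0, 0, 0, 0],
    [11.2, -54.5, 0, 0, 0, 0],
    [11.2, -54.5, 0, 0, 0, 0],
    [11.2, -54.5, 0, 0, 0, 0],
  ],
)

```text
clock: 27.45
eef_pos: [612.7, 142.2, 288.1]
tool_rot: [3.14, 0.001, -0.003]
force: [-0.3, -0.6, -0.2]
width: 55.8
```

>>> move_arm(
  increments=[
    [0, 0, 2, 0, 0, 0],
    [0, 0, 4, 0, 0, 0],
    [0, 0, 5, 0, 0, 0],
    [0, 0, 5, 0, 0, 0],
    [0, 0, 5, 0, 0, 0],
    [0, 0, 5, 0, 0, 0],
  ],
)

```text
clock: 28.05
eef_pos: [613.6, 144.9, 239.5]
tool_rot: [-3.141, -0.002, -0.0]
force: [0.5, -0.4, -0.2]
width: 55.8
```

Run:
```python
from h import *
s=ctrl.read_state(); print(s['eef_pos'],s['force'],s['width'],s['clock'])
a=crop("side",150,140,133,150,3,"a"); b=crop("top",160,120,133,130,3,"b")
A=cv2.imread("pics/a.png");B=cv2.imread("pics/b.png")
C=np.zeros((450,798,3),np.uint8);C[:,:399]=A;C[:390,399:]=B;cv2.imwrite("pics/ab2.png",C)
q=lambda *p:(px("side",p)-[150,140])*3
r=lambda *p:(px("top",p)-[160,120])*3+[399,0]
e=s['eef_pos']
for p in ([613.4,145.4,167],e-[0,0,42],e+[0,0,22]): print(p,q(*p),r(*p))
```

```text
[613.6 144.9 239.5] [ 0.5 -0.4 -0.2] 55.77528145612603 28.05
[613.4, 145.4, 167] [193.7 267.6] [561.4 147.1]
[613.6 144.9 197.5] [189.2 238.3] [557.1 138.4]
[613.6 144.9 261.5] [179.1 173.4] [545.9 119.2]
```

View pics/ab2.png

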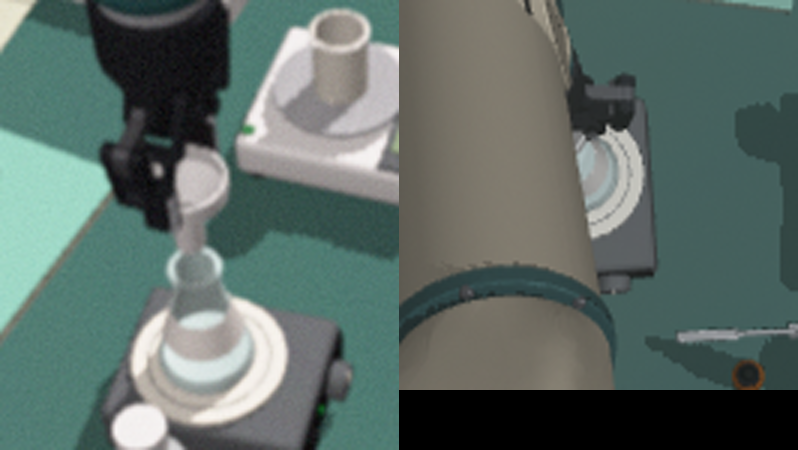

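The flask rim is at (195,267) and the stem tip at (193,248), but the collar looks offset to the right (towards -x), so the funnel may be leaning. Looking closer.

Run:
```python
from h import *
im=eyes.get_image("side"); crop("side",170,170,80,75,8,"s5",im)
q=lambda *p:((px("side",p)-[170,170])*8).round()
e=ctrl.read_state()['eef_pos']
print(q(613.4,145.4,167),[ (d,q(*(e+[dx,0,d]))) for dx in (0,-15) for d in (-50,-42,8,22)])
```

```text
[357. 474.] [(-50, array([349., 418.])), (-42, array([345., 397.])), (8, array([325., 264.])), (22, array([319., 225.])), (-50, array([405., 432.])), (-42, array([402., 412.])), (8, array([383., 279.])), (22, array([378., 239.]))]
```

View pics/s5.png

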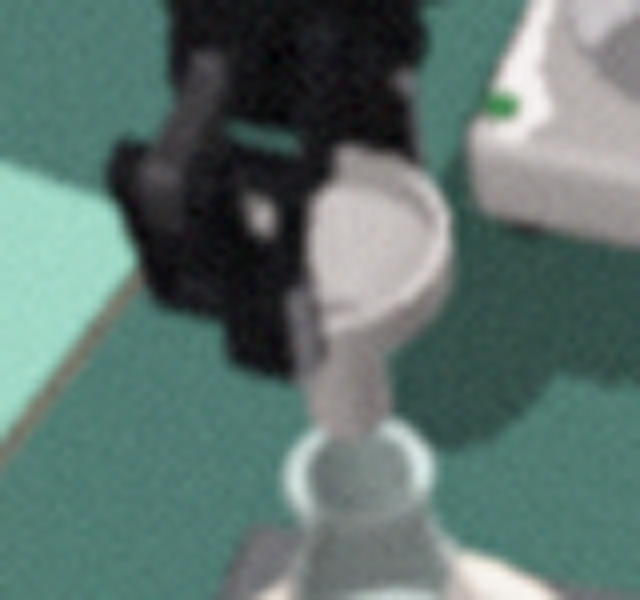

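The funnel leans only a few degrees. The stem tip at (347,412) lines up over the flask rim (361,469) to about 1 mm. Lowering in stages.

>>> move_arm(
  increments=[
    [0, 0, 1, 0, 0, 0],
    [0, 0, 2, 0, 0, 0],
    [0, 0, 3, 0, 0, 0],
    [0, 0, 3.8, 0, 0, 0],
    [0, 0, 4, 0, 0, 0],
    [0, 0, 4, 0, 0, 0],
    [0, 0, 4, 0, 0, 0],
  ],
)

```text
clock: 28.9
eef_pos: [613.1, 145.2, 198.5]
tool_rot: [-3.141, -0.001, 0.0]
force: [-0.3, -0.5, -0.2]
width: 55.9
```

>>> move_arm(
  increments=[
    [0, 0, 0.6, 0, 0, 0],
    [0, 0, 1.2, 0, 0, 0],
    [0, 0, 1.7, 0, 0, 0],
    [0, 0, 1.8, 0, 0, 0],
    [0, 0, 1.8, 0, 0, 0],
    [0, 0, 1.8, 0, 0, 0],
  ],
)

```text
clock: 29.5
eef_pos: [614.8, 145.2, 185.3]
tool_rot: [-3.14, -0.006, -0.0]
force: [-5.0, -0.8, 27.1]
width: 56.1
```

Run:
```python
from h import *
s=ctrl.read_state(); print(s['eef_pos'],s['force'],s['torque'],s['width'])
im=eyes.get_image("side"); crop("side",150,170,100,100,6,"s6",im)
```

```text
[614.8 145.2 185.3] [-5.  -0.8 27.1] [-0.5  1.4 -0. ] 56.08136559429269
```

View pics/s6.png

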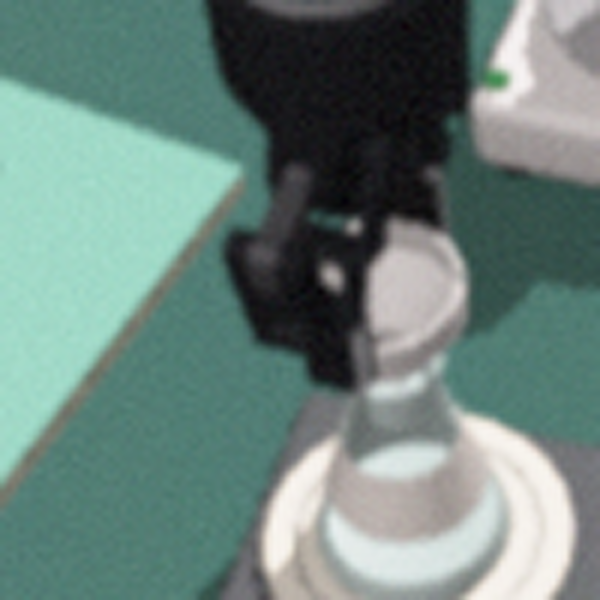

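The stem is inside the neck and the cone is seated on the rim (27 N). Relieving slightly, then releasing.

>>> move_arm(
  increments=[
    [0, 0, -0.2, 0, 0, 0],
    [0, 0, -0.4, 0, 0, 0],
    [0, 0, -0.4, 0, 0, 0],
  ],
)

```text
clock: 29.85
eef_pos: [613.6, 145.2, 185.4]
tool_rot: [-3.141, -0.002, 0.0]
force: [-0.5, -0.3, 8.0]
width: 55.6
```

>>> move_arm(
  increments=[
    [0, 0, 0, 0, 0, 0],
    [0, 0, 0, 0, 0, 0],
    [0, 0, 0, 0, 0, 0],
    [0, 0, 0, 0, 0, 0],
    [0, 0, 0, 0, 0, 0],
    [0, 0, 0, 0, 0, 0],
    [0, 0, -1, 0, 0, 0],
    [0, 0, -4, 0, 0, 0],
    [0, 0, -8, 0, 0, 0],
    [0, 0, -11, 0, 0, 0],
    [0, 0, -12, 0, 0, 0],
    [0, 0, -12, 0, 0, 0],
  ],
  grip=1,
)

```text
clock: 31.05
eef_pos: [613.8, 145.3, 306.4]
tool_rot: [-3.141, -0.004, 0.0]
force: [1.0, -1.0, 1.1]
width: 85.1
```

>>> move_arm(
  increments=[
    [-1.5, -1.4, 0, 0, 0, 0],
    [-4.5, -4.1, 0, 0, 0, 0],
    [-8, -7.3, 0, 0, 0, 0],
    [-11.5, -10.5, 0, 0, 0, 0],
    [-15, -13.7, 0, 0, 0, 0],
    [-18, -16.5, 0, 0, 0, 0],
    [-19.25, -17.7, 0, 0, 0, 0],
    [-19.25, -17.7, 0, 0, 0, 0],
    [-19.25, -17.7, 2, 0, 0, 0],
    [-19.25, -17.7, 6, 0, 0, 0],
    [-19.25, -17.7, 10, 0, 0, 0],
    [-19.25, -17.7, 14, 0, 0, 0],
    [-19.25, -17.7, 17, 0, 0, 0],
    [-19.25, -17.7, 18, 0, 0, 0],
    [-19.25, -17.7, 18, 0, 0, 0],
    [-19.25, -17.7, 18, 0, 0, 0],
  ],
)

```text
clock: 32.65
eef_pos: [421.5, 322.0, 125.1]
tool_rot: [-3.141, -0.001, -0.001]
force: [0.3, -0.4, 1.0]
width: 85.3
```

>>> move_arm(
  increments=[
    [0, 0, 2, 0, 0, 0],
    [0, 0, 5, 0, 0, 0],
    [0, 0, 8, 0, 0, 0],
    [0, 0, 9.4, 0, 0, 0],
    [0, 0, 9.7, 0, 0, 0],
    [0, 0, 9.7, 0, 0, 0],
    [0, 0, 9.7, 0, 0, 0],
  ],
)

```text
clock: 33.35
eef_pos: [421.3, 322.8, 28.7]
tool_rot: [-3.14, -0.002, 0.0]
force: [0.4, 0.2, 0.3]
width: 85.5
```

>>> move_arm(
  increments=[
    [0, 0, 0, 0, 0, 0],
    [0, 0, 0, 0, 0, 0],
    [0, 0, 0, 0, 0, 0],
    [0, 0, 0, 0, 0, 0],
    [0, 0, 0, 0, 0, 0],
    [0, 0, 0, 0, 0, 0],
    [0, 0, 0, 0, 0, 0],
  ],
  grip=-1,
)

```text
clock: 34.05
eef_pos: [420.8, 322.5, 28.7]
tool_rot: [-3.141, -0.001, 0.001]
force: [-1.9, -1.2, 9.6]
width: 54.2
```

>>> move_arm(
  increments=[
    [0, 0, -2, 0, 0, 0],
    [0, 0, -5, 0, 0, 0],
    [0, 0, -9, 0, 0, 0],
    [0, 0, -13, 0, 0, 0],
    [0, 0, -17, 0, 0, 0],
    [0, 0, -20.5, 0, 0, 0],
    [0, 0, -22, 0, 0, 0],
    [0, 0, -22, 0, 0, 0],
    [0, 0, -22, 0, 0, 0],
  ],
)

```text
clock: 34.95
eef_pos: [419.8, 321.7, 246.9]
tool_rot: [3.141, 0.001, 0.0]
force: [0.4, -1.2, -2.5]
width: 54.1
```

>>> move_arm(
  increments=[
    [0.3, 1.5, 0, 0, 0, 0],
    [0.9, 4.5, 0, 0, 0, 0],
    [1.6, 8.5, 0, 0, 0, 0],
    [2.4, 13, 0, 0, 0, 0],
    [3.2, 17.5, 0, 0, 0, 0],
    [4, 22, 0, 0, 0, 0],
    [4.8, 26.5, 0, 0, 0, 0],
    [6.2, 30, 0, 0, 0, 0],
    [9, 32.2, 0, 0, 0, 0],
    [13, 32.2, 0, 0, 0, 0],
    [16.5, 32.2, 0, 0, 0, 0],
    [18.8, 32.2, 0, 0, 0, 0],
    [19.6, 32.2, 0, 0, 0, 0],
    [19.6, 32.2, 0, 0, 0, 0],
    [19.6, 32.2, 0, 0, 0, 0],
    [19.6, 32.2, 0, 0, 0, 0],
  ],
)

```text
clock: 36.55
eef_pos: [614.9, -0.1, 247.1]
tool_rot: [3.141, 0.002, 0.0]
force: [0.6, -0.3, -0.9]
width: 54.0
```

>>> move_arm(
  increments=[
    [0, 0, 2, 0, 0, 0],
    [0, 0, 5, 0, 0, 0],
    [0, 0, 9, 0, 0, 0],
    [0, 0, 12, 0, 0, 0],
    [0, 0, 13.5, 0, 0, 0],
    [0, 0, 14, 0, 0, 0],
    [0, 0, 14, 0, 0, 0],
    [0, 0, 14, 0, 0, 0],
  ],
)

```text
clock: 37.35
eef_pos: [617.6, 0.1, 109.0]
tool_rot: [-3.142, -0.003, 0.0]
force: [-0.1, -1.2, -1.0]
width: 54.1
```

Down to TCP ≈ 29, then release and retreat up.

>>> move_arm(
  increments=[
    [0, 0, 2, 0, 0, 0],
    [0, 0, 4.5, 0, 0, 0],
    [0, 0, 6.7, 0, 0, 0],
    [0, 0, 7.6, 0, 0, 0],
    [0, 0, 7.95, 0, 0, 0],
    [0, 0, 7.95, 0, 0, 0],
    [0, 0, 7.95, 0, 0, 0],
  ],
)

```text
clock: 38.05
eef_pos: [617.7, 0.2, 29.3]
tool_rot: [-3.142, -0.003, 0.0]
force: [0.9, 0.6, -0.7]
width: 53.8
```

>>> move_arm(
  increments=[
    [0, 0, 0, 0, 0, 0],
    [0, 0, 0, 0, 0, 0],
    [0, 0, 0, 0, 0, 0],
    [0, 0, 0, 0, 0, 0],
    [0, 0, 0, 0, 0, 0],
    [0, 0, 0, 0, 0, 0],
    [0, 0, -2, 0, 0, 0],
    [0, 0, -6, 0, 0, 0],
    [0, 0, -10, 0, 0, 0],
    [0, 0, -14, 0, 0, 0],
    [0, 0, -18, 0, 0, 0],
    [0, 0, -22, 0, 0, 0],
    [0, 0, -25, 0, 0, 0],
    [-4, 0, -26, 0, 0, 0],
    [-8, 0, -26, 0, 0, 0],
    [-12, 0, -26, 0, 0, 0],
    [-15, 0, -26, 0, 0, 0],
    [-15, 0, -26, 0, 0, 0],
    [-15, 0, -26, 0, 0, 0],
  ],
  grip=1,
)

```text
clock: 39.95
eef_pos: [466.7, 0.2, 288.4]
tool_rot: [-3.141, -0.002, 0.0]
force: [1.3, 0.1, 0.3]
width: 85.4
```

Run:
```python
from h import *
print(ctrl.read_state()['clock'],ctrl.read_state()['force'])
b=eyes.get_image("top"); a=eyes.get_image("side")
crop("top",150,130,210,150,3,"t7",b); crop("side",150,130,200,190,3,"s7",a)
T=[[605,265,150],[613.4,145.4,196],[613.4,145.4,167],[617,0,78],[614.6,-148.8,124]]
for p in T: print(p,(px("top",p)-[150,130])*3,(px("side",p)-[150,130])*3)
```

```text
39.95 [1.3 0.1 0.3]
[605, 265, 150] [ 40.6 131.1] [135.7 458.9]
[613.4, 145.4, 196] [187.7 109.1] [189.5 270.3]
[613.4, 145.4, 167] [192.4 117.1] [193.7 297.6]
[617, 0, 78] [381.1 136.2] [272.7 227.5]
[614.6, -148.8, 124] [567.4 129.3] [336.9  59.7]
```

View pics/t7.png

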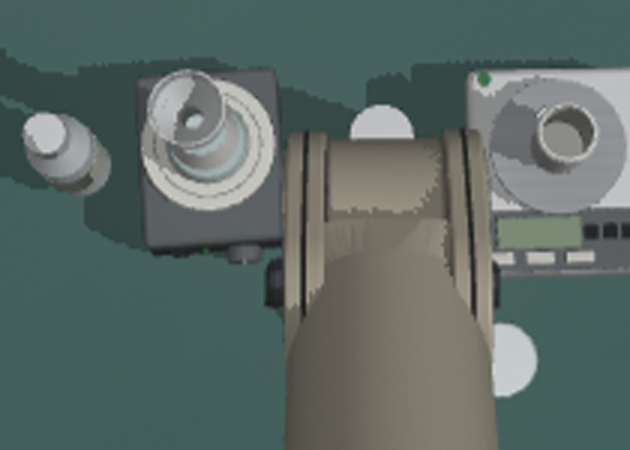

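View pics/s7.png

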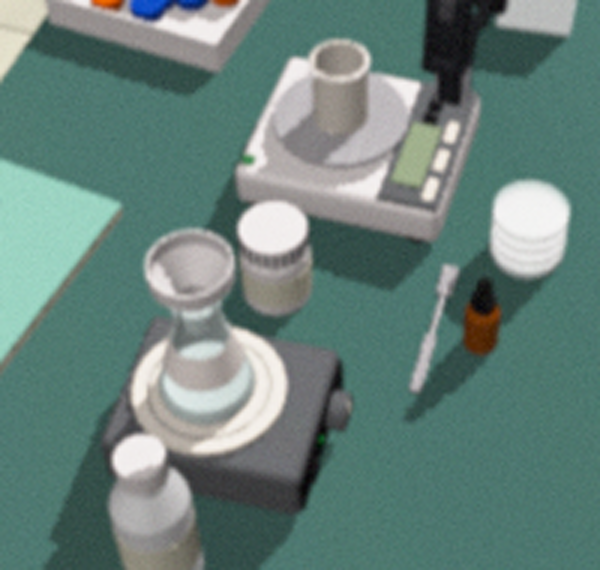

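Everything is in place. In the top view the funnel rim is at (188,109) against (188,109) predicted, the bottle cap at (44,134) against (41,131), and the beaker at (567,133) against (567,129). In the side view the jar is at (275,228) against (273,228). All stand upright and the bystanders look unmoved.

```bash
python3 -c "
from cell import ctrl
print(ctrl.finish_job())"
```

```text
the job is handed in; nothing more can be done
None
```

The bench is set out and the job handed in, with the robot clock at about 40 s of the 144 s allowed. The hand-in returned no verdict.

- **Placed:** the bottle is beyond the stirrer, the flask is on the plate with the funnel in its neck, the beaker is on the pan, and the jar is half-way between the two.
- **Last check (both cameras):** everything stood upright and released. Each object was within about 4 mm of its intended spot, and the arm was clear. The dropper bottle and dishes looked unmoved; I judged that by eye in the side view and did not measure it.
- **Disagreements:**
  - The funnel leaned a few degrees in the gripper and touched down about 8 mm sooner than I had worked out, with 27 N at the wrist. Once released it sat upright and centred.
  - The beaker appears about 3 mm toward the robot from the pan centre, inside the 15 mm limit.

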